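Load the strip reader and set its filter lever to the third click

ROBOT

A 7-joint arm with a two-finger parallel gripper is mounted at the origin on a cart in front of the work surface, level with it; the furniture and walls round the work are solid. World frame = base frame: x ahead of the robot, y to its left, z up, the work surface at z = 0. Lengths are in m, angles in rad, forces in N, time in s.
With the tool pointing down it reaches from about 0.4 to 0.85 m from the base axis. Payload 6.9 kg.
Tool frame: the origin (TCP) lies midway between the tips of the shut fingers; the grasp point (between the pads) lies behind it (ctrl.pinch_z is the z of the grasp point in the tool frame, in m); z points along the fingers, y is the direction in which the jaws open and shut (so a half turn about z gives the same grasp; the last joint's range is limited). The gripper opens to 85 mm and grips with 20 to 120 N. Pads are 22 mm wide; open, the fingers measure 114 mm over their backs; the gripper's body (76 mm by 85 mm) begins 54 mm behind the grasp point. The pads swing forward as they close: fully open they stand 13 mm farther back than shut.
Start: joints at [-1.226, 0.507, -0.238, 1.5, 0.126, 1.149, -0.155], TCP at [0.148, 0.607, 0.231] pointing down, gripper open.
Joint ranges: [-3.08, 3.08], [-0.24, 2.05], [-1.43, 1.35], [0, 2.5], [-1.52, 4.66], [0.17, 1.96], [-2.89, 2.89]. Speed limits (rad/s): [2.39, 2.39, 3.14, 3.14, 3.14, 3.14, 3.14].

INTERFACE

Orientations are given as a unit quaternion [w, x, y, z].
In Python, from station import ctrl, get_state, vision, ticket, models gives the robot as it stands. Calls block until the motion is done:
- ctrl.movep(position, orientation): joint-space move of the TCP to a pose.
- ctrl.movel(position, frame=None, max_speed=0.15): straight line of the TCP; frame=None keeps the orientation; max_speed is the mean speed in m/s.
- ctrl.set_joints(angles): joint-space move.
- ctrl.ungrasp() and ctrl.close_gripper(force=None): open the fingers fully, or close them until they stop; force is the grip in N (None keeps the last).
- ctrl.pause(seconds).
- ctrl.ik(position, orientation): joint angles nearest the present ones, or None.
- get_state(): the state.
- vision.grab_frame(name): name is "side" or "top"; returns (picture, depth): 384x512x3 uint8, blue, green, red; 384x512 float32, m along the optical axis (not along the pixel's ray), 0 where there is no reading.
- vision.camera_info(name): a dict with "mtx" (3x3 intrinsics, pixels), "R" (3x3) and "t" (3): a world point X has camera coordinates R X + t. Camera axes: x right, y down, z forward; pixel columns grow to the right and rows downward; lengths in m; the calibration is good to about 2 mm. A picture is of the moment at which its call begins. camera_info takes no time and is no camera call.
A pose or a line that the arm cannot do raises ctrl.Unreachable and nothing moves.
- ticket.close_job(): hands the job in, once; it reports no verdict.
Trained networks look in the newest picture that a camera, given by its name, has taken for a name from the list of things; names that differ only in an ending like _2 or _b are one class to them, and where a whole thing is asked for, a point or a joint stands for the part that bears it (a point fixed in the world has none). Each returns a list of dicts, best first, with "p" (0 to 1); they miss things now and then, are a little off and sometimes report something else, mostly with a low value. They report only what shows in the picture. A call takes as long as a camera call.
- models.recognise(camera, target): "point" ([column, row] in pixels, amid what is visible of it).
- models.masks_of(camera, target): "mask" (384x512 bool, what is visible of it) and "point" ([column, row] in pixels, amid what is visible of it).
The state is a dict: "time": time; "qpos": joint angles; "qd": joint speeds; "tau": joint torques, N m; "tcp_pos": TCP position; "eef_rot": TCP orientation; "contact_force": force on the tool from outside, world axes, zero at the start; "wrist_torque": the same for the moment, N m; "width": finger opening in m.
Only numpy, scipy, OpenCV 4.12 (cv2) and the standard library are available. Lean on these libraries where they do the work, as an engineer would, in place of code of your own. Each camera call takes 0.05 s, during which the arm holds its last target.

TASK

Make the strip reader ready for a reading: push the half-inserted test plate all the way into the reader's front bay until it stops, and set the unmarked black filter lever on top to its third click. The lever was left at its first or second click, no telling which, so first run it back to its closed stop at the right-hand end of its slot, then push it left, counting three clicks from there, and do not run past the third: the fourth opens the bare lamp and bleaches the strips. Push plate and lever with shut fingertips only, without gripping, lifting or forcing them, and leave the bottles and other things round about where they are.

Things in the scene. Friction and masses are not known exactly. Their poses are not given: they have to be found in the camera images.
- reader: Strip reader: white box fixed to the worktop, 120 deep (its x) x 170 wide (its y), flat deck 68 mm high. Origin: centre of its underside. +x to its back, +y to its left as the robot sees it, +z up; its front (-x, with the bay) faces the robot, turned by 0.05 to 0.5 rad. A grey optical head stands on the rear of the deck (x 5 to 57, y -31 to 31, 99 mm above the worktop).
- bay_mouth (a point): Middle of the bay's mouth at the front face (reader x = -60, y = 0), on the bay floor, 26 mm above the worktop; axes as the reader's. The bay is 55 mm wide and 10 mm high and runs 105 mm in to a rear stop (reader x = +45); a lip level with its floor reaches out to x = -75.
- slot_middle (a point): Middle of the lever's slot on the deck, 68 mm above the worktop (reader x = -22, y = 0); the slot runs along the reader's y; axes as the reader's.
- plate_centre (a point): Centre of the test plate in the bay: 135 (x, along the bay) x 52 x 5 mm, about 25 g, loose, on the bay floor. Its front edge first stands 48 to 58 mm out of the front face. Fully home it meets the rear stop: centre at reader x = -22.5, front edge 30 mm out, 15 mm beyond the lip, so a finger reaching lower than the plate (tip 10 to 20 mm above the worktop) can push it all the way.
- lever_knob (a point): Centre of the black knob of the filter lever, 18 (reader x) x 12 (reader y) x 22 mm high, upright, from 4 mm to 26 mm above the deck; 83 mm above the worktop. It moves only along the reader's y: at the closed stop reader y = -30.
- filter_lever (a joint): Lever travel, m: 0 = closed stop (right-hand end of the slot), growing to the left (reader +y). A sprung ball holds it at 0, 0.015, 0.030, 0.045 (third click), 0.060 (bare lamp); hard stops 1 mm past the end detents. About 7 N starts it out of a detent; past half-way (7.5 mm) it jumps ahead of the finger into the next. It starts at the first or second click.
- dropper_blue: Small dropper bottle with a blue cap, 27 mm wide, 66 mm high, standing right of the plate, in front of the reader; loose, not to be moved. Origin under its centre.
- dropper_red: The same with a red cap, standing left of the reader; loose, not to be moved. Origin under its centre.
- tweezers: Steel tweezers, 118 mm long (their y), 15 wide, 9 high, lying behind the reader; loose, not to be moved. Origin under the centre.
- spare_plate: Single white test plate, 67 x 52 x 5 mm, lying flat on the worktop left of the bay; loose, not to be moved. Origin under its centre.

How it is judged:
By the outcome, as a careful person would: the job done as asked, in the order asked, and still so for the second after the job is handed in, with the robot touching nothing.
It also fails if it takes over 64 s, if anything falls off the work surface, if the arm or the gripper's body presses on something with over 40 N, if the wrist force passes 120 N, or if a joint passes its speed limit or range.

## Working session

There is one attempt and no reset: what is moved stays moved. The work goes in short steps, each a Python script; the robot and the scene stay as the last script left them, time stands still between calls to the robot, and variables do not carry over. Pictures are saved under pics/ and viewed, and the job is handed in when it is done.

```bash
ls; mkdir -p pics; python3 - <<'E'
from station import ctrl, get_state, vision, ticket, models
import cv2,numpy as np
s=get_state();print(s['time'],s['tcp_pos'],s['eef_rot'],s['contact_force'],s['width'],ctrl.pinch_z)
for n in('side','top'):
    im,d=vision.grab_frame(n);cv2.imwrite(f'pics/{n}0.png',im);np.save(f'pics/{n}0d.npy',d)
    ci=vision.camera_info(n);print(n,ci['mtx'].tolist(),ci['R'].tolist(),ci['t'])
    for t in('reader','plate_centre','lever_knob','dropper_blue','spare_plate'):
        r=models.recognise(n,t);print(t,[(np.round(x['point']),round(x['p'],2)) for x in r[:3]])
E
```

```text
pics
0.0 [0.14779758 0.60674167 0.2304236 ] [-7.92133119e-05  1.19117717e-01  9.92879717e-01 -9.11685028e-04] [ 4.39537663e-01 -8.23053707e-01  2.81985515e-04] 0.08511702638860047 -0.0187
side [[462.8100545210743, 0.0, 254.5205773067148], [0.0, 462.8100545210743, 193.0368210449568], [0.0, 0.0, 1.0]] [[-0.999027416989576, -0.04163459486172045, 0.014518285499197625], [-0.03595697434562709, 0.5786785165983038, -0.8147627080466403], [0.025520895341733726, -0.814492317298504, -0.5796127577638964]] [ 0.62799133 -0.07787814  1.11033701]
reader [(array([250., 202.]), 0.88)]
plate_centre [(array([200., 233.]), 0.74), (array([292., 196.]), 0.64)]
lever_knob []
dropper_blue [(array([282., 174.]), 0.72)]
spare_plate [(array([319., 230.]), 0.97)]
top [[487.1339351373586, 0.0, 259.5677488948471], [0.0, 487.1339351373586, 189.75219068291784], [0.0, 0.0, 1.0]] [[-0.02374338243505444, -0.9997135404518857, -0.0030147682661297802], [-0.9806957879258488, 0.023876970402601477, -0.19407643295591523], [0.19409282144129208, -0.0016514604291375055, -0.9809817782932617]] [0.28099642 0.61121653 0.85991704]
reader [(array([272., 182.]), 0.73)]
plate_centre [(array([287., 225.]), 0.72)]
lever_knob []
dropper_blue [(array([324., 220.]), 0.72)]
spare_plate [(array([241., 258.]), 0.83)]
```

View pics/side0.png

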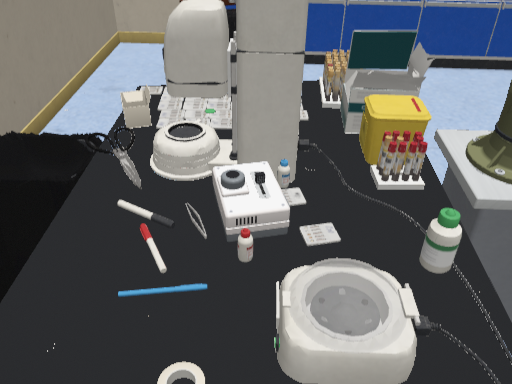

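View pics/top0.png

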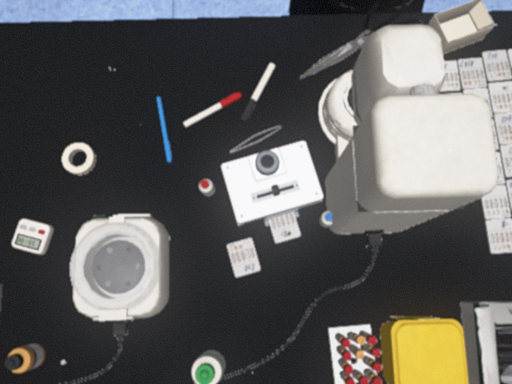

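```bash
python3 - <<'E'
import cv2
im=cv2.imread('pics/top0.png')[100:290,180:380];cv2.imwrite('pics/topz.png',cv2.resize(im,None,fx=3.1,fy=3.1,interpolation=2))
im=cv2.imread('pics/side0.png')[120:270,160:350];cv2.imwrite('pics/sidez.png',cv2.resize(im,None,fx=4,fy=4,interpolation=2))
E
```

```text
(no output)
```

View pics/topz.png

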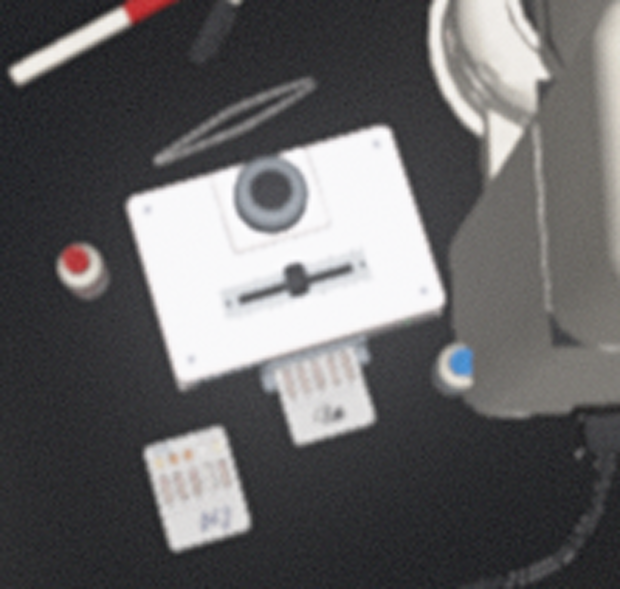

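View pics/sidez.png

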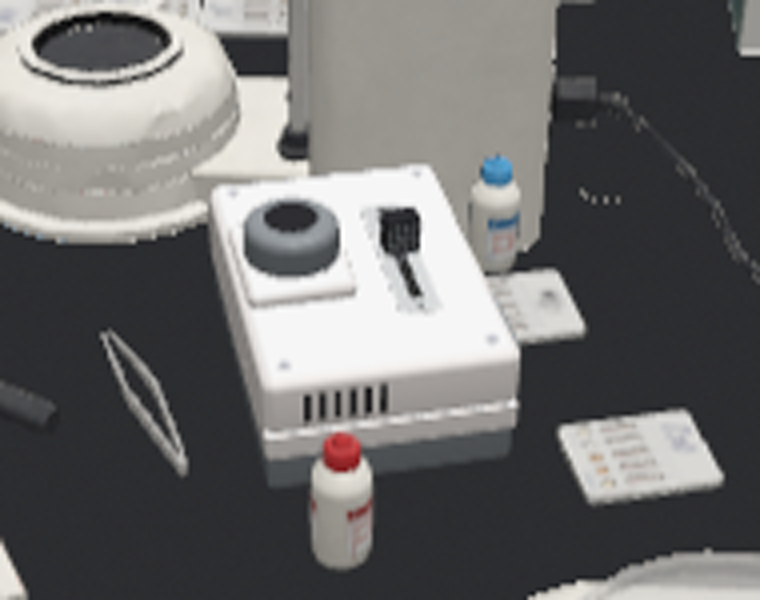

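The pictures show the reader at about (272,182) in the top view, with the plate's front at (287,228) and the knob at about (275,190). The tall grey instrument stands close to the reader's right, and the blue dropper is at (327,218). Next I'll fit poses from the depth data.

```bash
cat > h.py <<'E'
import numpy as np,cv2
from station import ctrl, get_state, vision, ticket, models
def cloud(n,d):
    ci=vision.camera_info(n);K=ci['mtx'];v,u=np.mgrid[:384,:512]
    c=np.stack([(u-K[0,2])/K[0,0]*d,(v-K[1,2])/K[1,1]*d,d],-1)
    return (c-np.array(ci['t']))@np.array(ci['R'])
def ray(n,uv,z):
    ci=vision.camera_info(n);K=ci['mtx'];R=np.array(ci['R']);t=np.array(ci['t'])
    r=R.T@np.array([(uv[0]-K[0,2])/K[0,0],(uv[1]-K[1,2])/K[1,1],1]);o=-R.T@t
    return o+r*(z-o[2])/r[2]
def proj(n,X):
    ci=vision.camera_info(n);c=np.array(ci['R'])@X+ci['t'];p=ci['mtx']@c;return p[:2]/p[2]
E
python3 - <<'E'
from h import *
P={n:cloud(n,np.load(f'pics/{n}0d.npy')) for n in('top','side')}
im={n:cv2.imread(f'pics/{n}0.png') for n in P}
for n in P:
    p=P[n]
    print(n,'reader ctr px z',p[200,250] if n=='side' else p[200,250])
    box=(25,25) 
    roi=np.zeros((384,512),bool)
    if n=='top': roi[130:235,210:330]=1
    else: roi[155:240,200:295]=1
    m=roi&(abs(p[...,2]-0.068)<0.006)&(im[n].min(-1)>120)
    m=cv2.morphologyEx(m.astype(np.uint8),cv2.MORPH_OPEN,np.ones((3,3)))
    k,l,st,_=cv2.connectedComponentsWithStats(m);i=1+st[1:,4].argmax();m=l==i
    q=p[m];print('z',np.median(q[:,2]),m.sum())
    if n=='top':
        vs,us=np.nonzero(m);q=np.array([ray(n,(a,b),.068) for a,b in zip(us,vs)])
    r=cv2.minAreaRect((q[:,:2]*1000).astype(np.float32));print(r)
p=P['top']
for name,u,v in[('plate',287,228),('knob',275,189),('tall',430,150),('tallface',350,200),('head',267,160),('blue',327,217),('red',205,185),('spare',241,258),('white round',345,105)]:
    print(name,p[v,u])
# tall things near reader
q=np.concatenate([P[n].reshape(-1,3) for n in P]);r=q[(q[:,2]>.11)&(q[:,2]<.6)&(q[:,0]>.3)&(q[:,0]<.95)&(abs(q[:,1])<.4)]
h={}
for a in r: 
    k=(round(a[0]/.03)*30,round(a[1]/.03)*30);h[k]=max(h.get(k,0),a[2])
for k in sorted(h): print(k,round(h[k],3),end=' ')
E
```

```text
top reader ctr px z [0.59749802 0.28456841 0.06646445]
z 0.0674660419659788 4473Traceback (most recent call last):
  File "<stdin>", line 16, in <module>
  File "h.py", line 8, in ray
    ci=vision.camera_info(n);K=ci['mtx'];R=np.array(ci['R']);t=np.array(ci['t'])
ValueError: time passes only in moves, steps and waits
```

```bash
python3 - <<'E'
s=open('h.py').read()
s=s.replace("def cloud","_C={n:vision.camera_info(n) for n in('top','side')}\ndef cloud",1)
a,b=s.split("def cloud");b=b.replace("vision.camera_info(n)","_C[n]");open('h.py','w').write(a+"def cloud"+b)
E
python3 - <<'E'
from h import *
P={n:cloud(n,np.load(f'pics/{n}0d.npy')) for n in('top','side')}
im={n:cv2.imread(f'pics/{n}0.png') for n in P}
for n in P:
    p=P[n]
    roi=np.zeros((384,512),bool)
    if n=='top': roi[130:235,210:330]=1
    else: roi[155:240,200:295]=1
    m=roi&(abs(p[...,2]-0.068)<0.006)&(im[n].min(-1)>120)
    m=cv2.morphologyEx(m.astype(np.uint8),cv2.MORPH_OPEN,np.ones((3,3)))
    k,l,st,_=cv2.connectedComponentsWithStats(m);i=1+st[1:,4].argmax();m=l==i
    q=p[m];print(n,'z',np.median(q[:,2]),m.sum())
    vs,us=np.nonzero(m);q=np.array([ray(n,(a,b),.068) for a,b in zip(us,vs)])
    r=cv2.minAreaRect((q[:,:2]*1000).astype(np.float32));print(r)
p=P['top']
for name,u,v in[('plate',287,228),('knob',275,189),('tall',430,150),('tallface',350,200),('head',267,160),('blue',327,217),('red',205,185),('spare',241,258),('white round',345,105)]:
    print(name,p[v,u].round(3))
q=np.concatenate([P[n].reshape(-1,3) for n in P]);r=q[(q[:,2]>.11)&(q[:,2]<.7)&(q[:,0]>.3)&(q[:,0]<.95)&(abs(q[:,1])<.4)]
h={}
for a in r: 
    k=(round(a[0]/.03)*30,round(a[1]/.03)*30);h[k]=max(h.get(k,0),a[2])
for k in sorted(h): print(k,round(h[k],2),end=' ')
E
```

```text
top z 0.0674660419659788 4473
((632.73046875, 243.6535186767578), (120.0772476196289, 168.75082397460938), 15.456902503967285)
side z 0.06668481579593827 2334
((630.7230224609375, 250.13400268554688), (119.25849151611328, 170.65147399902344), 15.193867683410645)
plate [0.547 0.215 0.034]
knob [0.612 0.238 0.094]
tall [0.59  0.067 0.414]
tallface [0.563 0.131 0.243]
head [0.666 0.251 0.096]
blue [0.563 0.142 0.061]
red [0.629 0.369 0.063]
spare [0.494 0.306 0.003]
white round [0.775 0.099 0.08 ]
(300, -240) 0.2 (300, -210) 0.24 (300, -120) 0.14 (300, -90) 0.18 (300, -60) 0.18 (300, -30) 0.14 (300, 0) 0.14 (300, 30) 0.14 (300, 60) 0.14 (300, 90) 0.11 (300, 120) 0.11 (300, 360) 0.12 (300, 390) 0.11 (330, -240) 0.21 (330, -210) 0.24 (330, -150) 0.12 (330, -120) 0.15 (330, -90) 0.18 (330, -60) 0.18 (330, -30) 0.14 (330, 0) 0.14 (330, 30) 0.14 (330, 60) 0.14 (330, 90) 0.11 (330, 120) 0.11 (360, -240) 0.2 (360, -210) 0.24 (360, -180) 0.24 (360, -150) 0.12 (360, -120) 0.15 (360, -90) 0.18 (360, -60) 0.19 (360, -30) 0.14 (360, 0) 0.14 (360, 30) 0.14 (360, 60) 0.14 (360, 90) 0.11 (360, 120) 0.
[... 245 characters left out ...]
20) 0.42 (570, 0) 0.42 (570, 30) 0.42 (570, 60) 0.42 (570, 90) 0.42 (570, 120) 0.42 (570, 150) 0.27 (600, 0) 0.42 (600, 30) 0.42 (600, 60) 0.42 (600, 90) 0.42 (600, 120) 0.42 (600, 150) 0.29 (630, 0) 0.42 (630, 30) 0.42 (630, 60) 0.42 (630, 90) 0.42 (630, 120) 0.42 (630, 150) 0.3 (660, 0) 0.42 (660, 30) 0.42 (660, 60) 0.42 (660, 90) 0.42 (660, 120) 0.42 (690, 0) 0.34 (690, 30) 0.39 (690, 60) 0.39 (690, 90) 0.36 (690, 120) 0.32 (720, 0) 0.35 (720, 30) 0.36 (720, 60) 0.36 (720, 90) 0.36 (720, 120) 0.33 (750, 0) 0.35 (750, 30) 0.36 (750, 60) 0.36 (750, 90) 0.36 (750, 120) 0.34 (780, 0) 0.35 (780, 30) 0.36 (780, 60) 0.36 (780, 90) 0.36 (780, 120) 0.33 (810, 30) 0.34 (810, 60) 0.34 (810, 90) 0.33
```

```bash
python3 - <<'E'
from h import *
for n in('top','side'):
    p=cloud(n,np.load(f'pics/{n}0d.npy'))
    q=p.reshape(-1,3)
    for z0 in np.arange(.02,.44,.05):
        r=q[(abs(q[:,2]-z0)<.02)&(q[:,0]>.5)&(q[:,0]<.7)&(q[:,1]>.0)&(q[:,1]<.19)]
        print(n,round(z0,2),len(r),[ (int(x*1000),int(np.percentile(r[abs(r[:,0]-x)<.01][:,1],97)*1000)) for x in np.arange(.51,.71,.02) if (abs(r[:,0]-x)<.01).sum()>3])
    c=_C=vision.camera_info(n);print('cam pos',-np.array(c['R']).T@np.array(c['t']))
for n in('top','side'):
    for t in('dropper_red','spare_plate','dropper_blue'):
        r=models.masks_of(n,t)
        if r:
            d=np.load(f'pics/{n}0d.npy');q=cloud(n,d)[r[0]['mask']];print(n,t,r[0]['p'],np.median(q,0).round(4),q[:,:2].min(0),q[:,:2].max(0))
E
for n in 1; do python3 - <<'E'
import cv2
im=cv2.imread('pics/side0.png')[60:220,200:330];cv2.imwrite('pics/sidez2.png',cv2.resize(im,None,fx=3.7,fy=3.7,interpolation=2))
E
done
```

```text
top 0.02 1538 [(510, 183), (530, 182), (550, 186), (570, 188), (590, 186), (610, 142), (630, 142), (650, 146), (670, 152), (690, 156)]
top 0.07 1634 [(510, 67), (530, 114), (550, 141), (570, 145), (590, 189), (610, 188), (630, 188), (650, 189), (670, 188), (690, 189)]
top 0.12 443 [(530, 116), (550, 132), (570, 133), (590, 133), (610, 133), (630, 133), (650, 133)]
top 0.17 532 [(530, 116), (550, 132), (570, 132), (590, 132), (610, 132), (630, 133), (650, 132)]
top 0.22 646 [(530, 115), (550, 131), (570, 132), (590, 132), (610, 132), (630, 132), (650, 132), (690, 101)]
top 0.27 822 [(530, 117), (550, 131), (570, 131), (590, 131), (610, 132), (630, 132), (650, 131), (670, 129), (690, 100)]
top 0.32 1169 [(530, 114), (550, 130), (570, 131), (590, 131), (610, 131), (630, 131), (650, 131), (690, 99)]
top 0.37 1553 [(530, 113), (550, 129), (570, 130), (590, 130), (610, 130), (630, 130), (650, 130), (670, 72), (690, 82)]
top 0.42 11114 [(530, 105), (550, 121), (570, 124), (590, 124), (610, 124), (630, 125), (650, 122), (670, 112)]
cam pos [0.43918555 0.26774204 0.96303281]
side 0.02 655 [(5
[... 862 characters left out ...]
), (570, 132), (590, 131), (610, 131), (630, 131), (650, 130), (670, 117), (690, 88)]
side 0.42 0 []
cam pos [0.5962435  0.97557354 0.57099594]
top dropper_red 0.52 [0.6285 0.3688 0.0454] [0.43918555 0.26774204] [0.65665988 0.39035067]
top spare_plate 0.61 [0.4957 0.3012 0.0045] [0.43918555 0.26774204] [0.53306963 0.33079629]
top dropper_blue 0.55 [0.5611 0.1422 0.0475] [0.43918555 0.13117533] [0.58117861 0.26774204]
side dropper_red 0.93 [0.6296 0.3796 0.0347] [0.61754093 0.32523524] [0.64245649 0.38627652]
side spare_plate 0.61 [0.4943 0.3045 0.0036] [0.45577858 0.26339531] [0.5962435  0.97557354]
side dropper_blue 0.67 [0.5624 0.1464 0.0347] [0.54657958 0.13019411] [0.5962435  0.97557354]
```

View pics/sidez2.png

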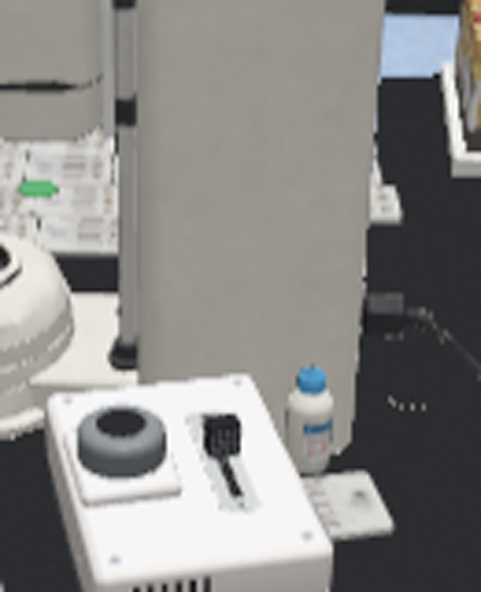

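The tall instrument's left face is at y≈0.133, up to z≈0.42. The two cameras put the reader at (0.6327,0.2437) and (0.6307,0.2501), yaw≈0.268, so I'll start from the mean and use touch and finger sightings to refine it. Next: shut the fingers and hover ahead of the plate.

```bash
cat >> h.py <<'E'
from scipy.spatial.transform import Rotation as Ro
C=np.array([.632,.246]);YAW=.268
def W(x,y,z):
    c,s=np.cos(YAW),np.sin(YAW);return np.array([C[0]+c*x-s*y,C[1]+s*x+c*y,z])
def Q(yaw_ydir,lean=None):
    y=np.array([np.cos(yaw_ydir),np.sin(yaw_ydir),0]);z=np.array([0,0,-1.]);x=np.cross(y,z)
    r=Ro.from_matrix(np.stack([x,y,z],1))
    if lean is not None: r=Ro.from_rotvec(lean)*r
    return r.as_quat()[[3,0,1,2]]
def st():
    s=get_state();print('t',round(s['time'],2),'tcp',np.round(s['tcp_pos'],4),'F',np.round(s['contact_force'],2),flush=True);return s
def snap(n,name):
    im,d=vision.grab_frame(n);cv2.imwrite(f'pics/{name}.png',im);np.save(f'pics/{name}d.npy',d);return im,d
E
python3 - <<'E'
from h import *
q=Q(YAW+np.pi/2);p=W(-145,0,0)
p=W(-.140,0,.20);print(p)
print(ctrl.ik(p,q))
print('lever',ctrl.ik(W(-.022,-.05,.13),Q(YAW)),ctrl.ik(W(-.022,-.05,.13),Q(YAW+np.pi)))
ctrl.close_gripper();st()
ctrl.movep(p,q);s=st();print(np.round(s['qpos'],2),s['width'])
snap('side','s1');snap('top','t1')
E
```

```text
[0.49699766 0.20892753 0.2       ]
[-0.29804258  0.40303662 -0.20950797  1.77524034  0.09881309  0.97350738
  1.29190438]
lever [-0.4226434   0.63703512  0.14883738  1.55866751 -0.10834214  0.95397449
  0.02814768] [ 0.03510134  0.70095932 -0.65992268  1.55183873  0.47241605  1.05300937
  2.66168753]
t 1.67 tcp [0.1479 0.6073 0.2313] F [ 1.08  0.11 -0.14]
t 3.58 tcp [0.4967 0.2101 0.2001] F [ 0.44  0.83 -0.05]
[-0.3   0.4  -0.21  1.77  0.1   0.97  1.29] -0.00014342607127968869
```

View pics/s1.png

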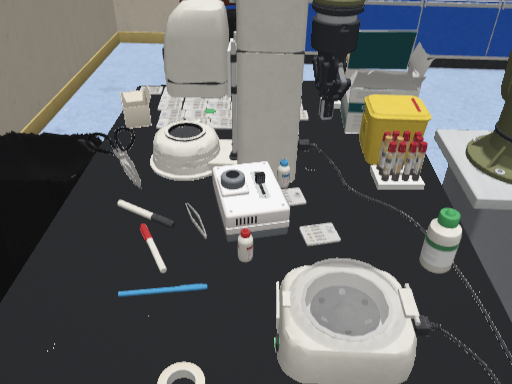

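View pics/t1.png

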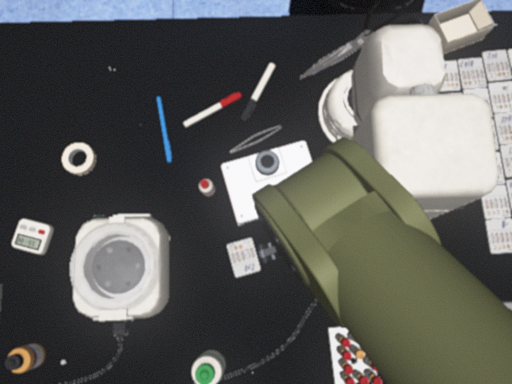

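The side view shows the shut fingertips at about (327,116), in front of the reader. The top view shows the olive wrist above the reader's right half. I'll check how wide the arm is at each height, and compare the tip with its projected position.

```bash
python3 - <<'E'
from h import *
im=cv2.imread('pics/s1.png')
print('proj tcp side',proj('side',np.array([.4967,.2101,.2001])),'top',proj('top',np.array([.4967,.2101,.2001])))
cv2.imwrite('pics/s1z.png',cv2.resize(im[0:140,280:400],None,fx=4,fy=4,interpolation=2))
for n,f in(('side','s1d'),('top','t1d')):
    d=np.load(f'pics/{f}.npy');d0=np.load(f'pics/{n}0d.npy')
    m=(d>0)&((d0==0)|(d<d0-.02));q=cloud(n,d)[m]
    for z in np.arange(.2,.8,.04):
        r=q[abs(q[:,2]-z)<.02]
        if len(r)>5: print(n,round(z,2),len(r),'x',np.percentile(r[:,0],[2,98]).round(3)-.497,'y',np.percentile(r[:,1],[2,98]).round(3)-.21)
E
```

```text
proj tcp side [324.24433409 117.07909391] top [297.11844276 247.64718555]
side 0.2 286 x [-0.429  0.011] y [-0.281  0.016]
side 0.24 412 x [-0.419  0.019] y [-0.249  0.039]
side 0.28 809 x [-0.026  0.026] y [-0.05   0.061]
side 0.32 800 x [-0.032  0.036] y [-0.034  0.043]
side 0.36 1291 x [-0.035  0.035] y [0.001 0.039]
side 0.4 879 x [-0.037  0.037] y [0.009 0.042]
top 0.28 269 x [-0.026  0.001] y [0.031 0.061]
top 0.32 84 x [-0.018  0.243] y [-0.104  0.046]
top 0.36 16 x [0.064 0.259] y [-0.181 -0.081]
top 0.4 48 x [0.041 0.181] y [-0.206 -0.089]
top 0.52 7 x [-0.061 -0.025] y [0.016 0.045]
top 0.56 877 x [-0.081  0.059] y [-0.008  0.062]
top 0.6 9057 x [-0.077  0.049] y [-0.034  0.054]
top 0.64 14664 x [-0.109  0.002] y [-0.07   0.023]
top 0.68 11244 x [-0.111 -0.058] y [-0.08  -0.022]
top 0.72 38 x [-0.109 -0.106] y [-0.068 -0.062]
```

View pics/s1z.png

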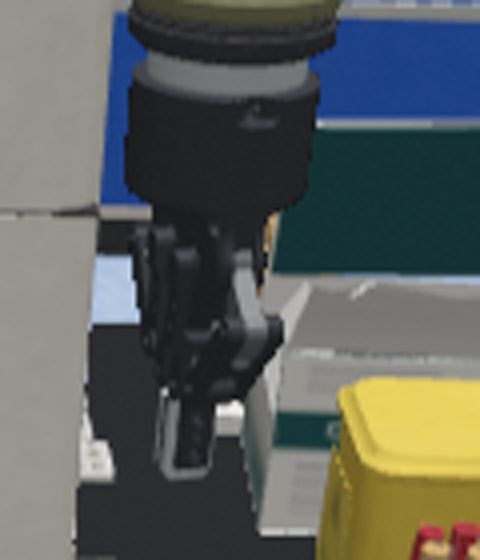

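The tip matches its projection to within about 3 px. The wrist is wide above tip+0.32 m, so for the lever I'll lean the tool left, away from the tall instrument. First the plate: descend in front of it and push in small, force-monitored steps.

```bash
python3 - <<'E'
from h import *
c,s=np.cos(YAW),np.sin(YAW)
e=ray('top',(288.4,239.4),.031);d=e[:2]-C;print('plate front edge reader',c*d[0]+s*d[1],-s*d[0]+c*d[1])
k=ray('top',(275.8,189.7),.094);d=k[:2]-C;print('knob reader',c*d[0]+s*d[1],-s*d[0]+c*d[1])
ctrl.movel(W(-.140,0,.05),max_speed=.2)
ctrl.movel(W(-.140,0,.016),max_speed=.08);s0=st();F0=np.array(s0['contact_force'])
u=W(1,0,0)-W(0,0,0);u[2]=0
x=-.128
while x<=-.0985:
    ctrl.movel(W(x,0,.016),max_speed=.04)
    s=get_state();f=(np.array(s['contact_force'])-F0)@u
    d=np.array(s['tcp_pos'])[:2]-C;print(round(x,4),'t',round(s['time'],2),'x',round(c*d[0]+np.sin(YAW)*d[1],4),'f',round(f,2))
    if f<-4: break
    x+=.004 if x<-.109 else .002
snap('side','s2');snap('top','t2')
E
python3 - <<'E'
import cv2
im=cv2.imread('pics/s2.png')[120:270,180:350];cv2.imwrite('pics/s2z.png',cv2.resize(im,None,fx=4,fy=4,interpolation=2))
E
```

```text
plate front edge reader -0.11130118981522585 -0.0032706952036067154
knob reader -0.023170370121958796 -0.0032105330009724554
t 5.16 tcp [0.4971 0.209  0.0162] F [ 0.35 -0.23  0.42]
-0.128 t 5.61 x -0.1277 f -0.17
-0.124 t 5.86 x -0.1238 f -0.71
-0.12 t 6.11 x -0.1197 f -0.37
-0.116 t 6.36 x -0.1157 f -0.67
-0.112 t 6.61 x -0.1117 f -0.58
-0.108 t 6.86 x -0.1077 f -0.41
-0.106 t 7.11 x -0.1059 f 0.27
-0.104 t 7.36 x -0.1038 f -0.82
-0.102 t 7.61 x -0.1018 f 0.03
-0.1 t 7.86 x -0.1015 f -6.2
```

View pics/s2z.png

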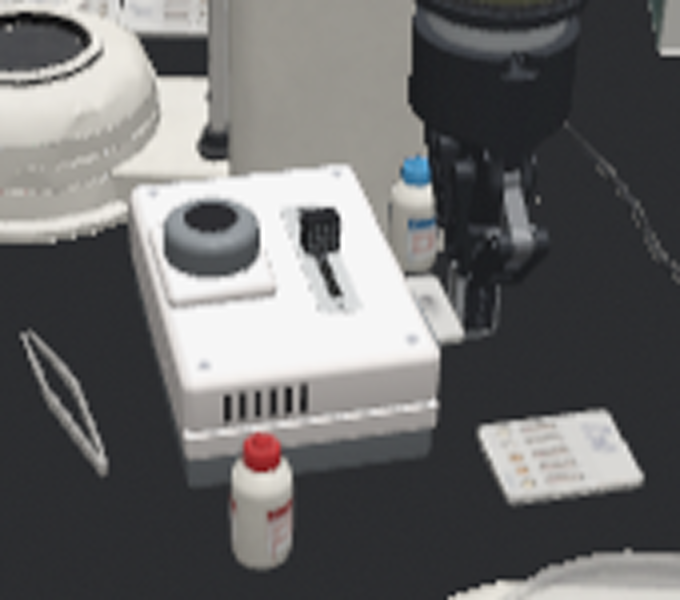

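The plate stopped hard: −6 N with TCP at reader x=−0.1015, where −0.101 was expected for fully home. The side view shows the knob mid-slot, so it is at the second click. Now the lever: approach from its left, leaning left.

```bash
sed -i 's/C=np.array(\[.632,.246\])/C=np.array([.632,.245])/' h.py; cat >> h.py <<'E'
XD=np.array([np.cos(YAW),np.sin(YAW),0]);YD=np.array([-np.sin(YAW),np.cos(YAW),0])
QL=Q(YAW,-0.2*XD)
def rd(p): d=np.array(p)-[C[0],C[1],0];return np.array([d@XD,d@YD,p[2]])
E
python3 - <<'E'
from h import *
ctrl.movel(W(-.125,0,.016),max_speed=.1)
ctrl.movel(W(-.130,0,.20),max_speed=.2)
ctrl.movep(W(-.022,.040,.16),QL);st()
ctrl.movel(W(-.022,.030,.11),max_speed=.15)
ctrl.movel(W(-.022,.030,.081),max_speed=.06);s=st();print(rd(s['tcp_pos']))
snap('side','s3');snap('top','t3')
E
python3 - <<'E'
import cv2
im=cv2.imread('pics/s3.png')[100:250,180:350];cv2.imwrite('pics/s3z.png',cv2.resize(im,None,fx=4,fy=4,interpolation=2))
E
```

```text
t 10.81 tcp [0.6001 0.2772 0.1596] F [ 0.67 -0.21  0.1 ]
t 11.93 tcp [0.6028 0.2681 0.0808] F [ 0.12 -0.73  0.81]
[-0.02202298  0.02995455  0.08080625]
```

View pics/s3z.png

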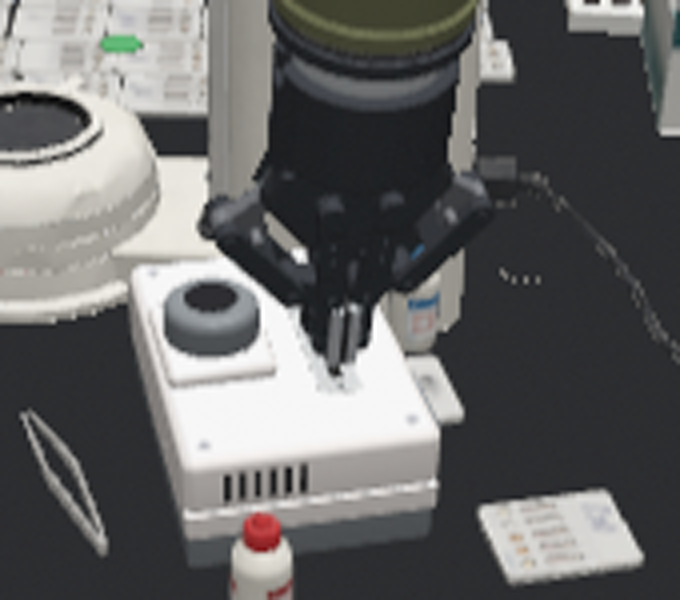

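View pics/t3.png

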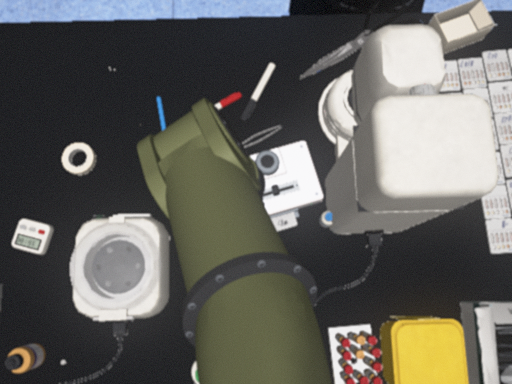

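The tip is over the slot, just left of the knob, and the wrist is well clear. The plate's protrusion in the top view at (287,217) is now short. Pushing right to the closed stop.

```bash
cat >> h.py <<'E'
def push(ys,z=.081,lim=14,sgn=1,F0=None,v=.03):
    for y in ys:
        ctrl.movel(W(-.022,y,z),max_speed=v)
        s=get_state();f=(np.array(s['contact_force'])-F0);p=rd(s['tcp_pos'])
        print('cmd',round(y*1000,1),'t',round(s['time'],2),'y',round(p[1]*1000,2),'fy',round(f@YD,2),'fx',round(f@XD,2),'fz',round(f[2],2),flush=True)
        if sgn*(f@YD)<-lim: print('LIMIT');break
E
python3 - <<'E'
from h import *
F0=np.array(get_state()['contact_force'])
push(list(np.arange(.026,-.0061,-.002))+list(np.arange(-.007,-.0171,-.001)),sgn=-1,F0=F0,lim=10)
snap('top','t4');snap('side','s4')
E
python3 - <<'E'
import cv2,numpy as np
a=cv2.imread('pics/s4.png')[130:220,200:300];b=cv2.imread('pics/t4.png')[140:240,230:330]
cv2.imwrite('pics/z4.png',np.hstack([cv2.resize(x,(400,400),interpolation=2) for x in(a,b)]))
E
```

```text
cmd 26.0 t 12.32 y 25.46 fy -0.01 fx -0.29 fz -1.54
cmd 24.0 t 12.57 y 23.76 fy -0.02 fx -0.29 fz -0.27
cmd 22.0 t 12.82 y 21.77 fy 0.56 fx -0.68 fz 0.46
cmd 20.0 t 13.07 y 19.74 fy -0.45 fx -0.78 fz -0.71
cmd 18.0 t 13.32 y 17.74 fy -0.38 fx -0.16 fz -0.74
cmd 16.0 t 13.57 y 15.76 fy -0.31 fx -0.17 fz 0.34
cmd 14.0 t 13.82 y 13.94 fy -0.44 fx -0.72 fz 0.29
cmd 12.0 t 14.07 y 13.27 fy 4.22 fx -1.1 fz 0.5
cmd 10.0 t 14.32 y 12.66 fy 6.79 fx -1.52 fz 1.09
cmd 8.0 t 14.57 y 11.68 fy 10.04 fx -1.51 fz 1.58
LIMIT
```

View pics/z4.png

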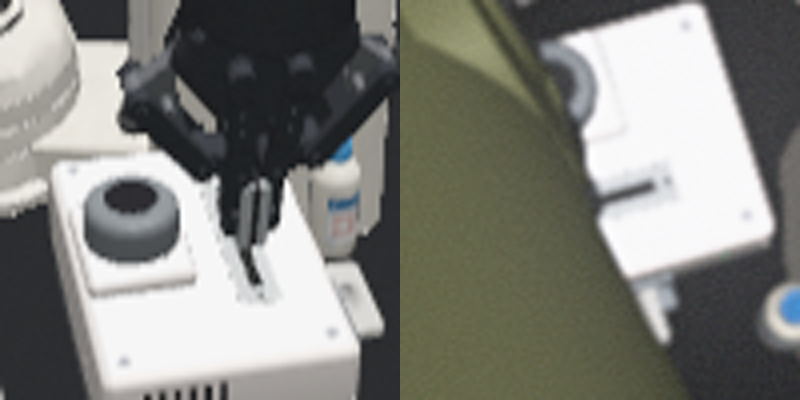

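Contact came at y≈13.7 mm, and the force was 10 N when my cautious limit stopped it; the lever has not clicked yet. I'll continue with a somewhat higher limit.

```bash
python3 - <<'E'
from h import *
F0=np.array([.12,-.73,.81])
push(list(np.arange(.007,-.0181,-.001)),sgn=-1,F0=F0,lim=14,v=.02)
E
```

```text
cmd 7.0 t 14.92 y 8.13 fy 3.49 fx -0.36 fz -0.77
cmd 6.0 t 15.17 y 4.69 fy 0.69 fx -0.73 fz -1.08
cmd 5.0 t 15.42 y 4.15 fy 0.99 fx 0.43 fz -0.84
cmd 4.0 t 15.67 y 3.7 fy 1.16 fx 0.33 fz -0.58
cmd 3.0 t 15.92 y 2.85 fy 1.05 fx -0.41 fz -0.7
cmd 2.0 t 16.17 y 1.82 fy 0.66 fx 0.57 fz -0.77
cmd 1.0 t 16.42 y 0.88 fy 1.0 fx -0.09 fz -0.93
cmd 0.0 t 16.67 y -0.12 fy 0.22 fx -0.27 fz -0.42
cmd -1.0 t 16.92 y -1.1 fy 0.82 fx 0.15 fz -1.33
cmd -2.0 t 17.17 y -1.44 fy 2.56 fx -0.3 fz -1.96
cmd -3.0 t 17.42 y -1.83 fy 5.52 fx -0.91 fz 0.76
cmd -4.0 t 17.67 y -2.16 fy 7.4 fx 0.33 fz 0.78
cmd -5.0 t 17.92 y -2.65 fy 7.92 fx -1.0 fz 0.64
cmd -6.0 t 18.17 y -3.4 fy 8.42 fx -1.29 fz 0.59
cmd -7.0 t 18.42 y -4.53 fy 7.65 fx -1.6 fz 0.27
cmd -8.0 t 18.67 y -8.48 fy 2.52 fx 0.4 fz -1.66
cmd -9.0 t 18.92 y -10.18 fy 0.37 fx 0.21 fz -1.77
cmd -10.0 t 19.17 y -10.75 fy 0.19 fx -0.06 fz -1.21
cmd -11.0 t 19.42 y -11.26 fy 1.26 fx -0.25 fz -0.56
cmd -12.0 t 19.67 y -12.15 fy 1.46 fx 1.07 fz -0.16
cmd -13.0 t 19.92 y -13.1 fy 0.92 fx 0.45 fz -0.91
cmd -14.0 t 20.17 y -14.14 fy 2.6 fx 0.6 fz -1.1
cmd -15.0 t 20.42 y -15.14 fy 1.73 fx -0.44 fz -1.52
cmd -16.0 t 20.67 y -16.08 fy -0.72 fx -0.73 fz 0.44
cmd -17.0 t 20.92 y -16.45 fy 1.86 fx 0.1 fz -0.75
cmd -18.0 t 21.17 y -16.84 fy 5.38 fx 0.15 fz -0.12
```

Contacts came at 13.7, −1.3 and −16.3 mm, exactly 15 mm apart, so the lever was at the second click and is now at 0. I'll gently confirm the hard stop.

```bash
python3 - <<'E'
from h import *
F0=np.array([.12,-.73,.81])
push([-.019,-.020,-.021,-.022],sgn=-1,F0=F0,lim=10,v=.02)
ctrl.movel(W(-.022,-.008,.081),max_speed=.1)
ctrl.movel(W(-.022,-.008,.14),max_speed=.15)
s=st();snap('side','s5');snap('top','t5')
E
python3 - <<'E'
import cv2,numpy as np
a=cv2.imread('pics/s5.png')[130:220,200:300];b=cv2.imread('pics/t5.png')[140:240,230:330]
cv2.imwrite('pics/z5.png',np.hstack([cv2.resize(x,(400,400),interpolation=2) for x in(a,b)]))
E
```

```text
cmd -19.0 t 21.42 y -17.22 fy 8.01 fx -0.88 fz 1.31
cmd -20.0 t 21.67 y -17.58 fy 8.89 fx -0.62 fz 0.81
cmd -21.0 t 21.92 y -17.64 fy 10.59 fx -1.45 fz 1.24
LIMIT
t 22.74 tcp [0.6128 0.2308 0.1396] F [-0.65 -0.67 -0.35]
```

View pics/z5.png

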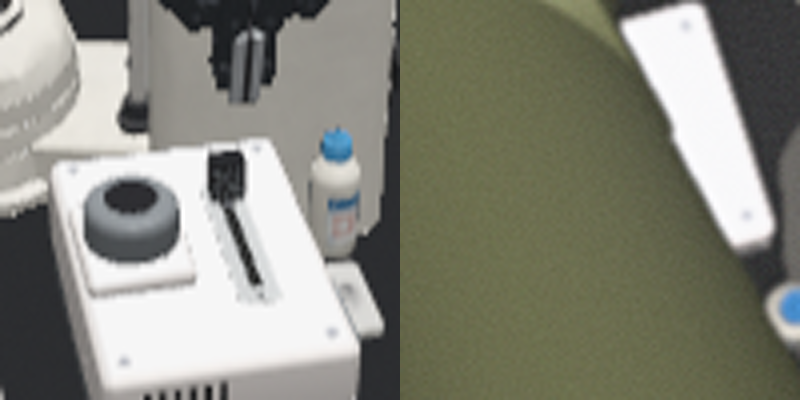

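The lever is at the closed stop: in the side view the knob is at the far, right-hand end of its slot, and the stop was felt at −17.6 mm. Now to its right side for the left push, first finding contact.

```bash
python3 - <<'E'
from h import *
ctrl.movel(W(-.022,-.060,.14),max_speed=.15);st()
ctrl.movel(W(-.022,-.060,.081),max_speed=.08);s=st()
F0=np.array(s['contact_force']);np.save('F0.npy',F0)
snap('side','s6')
push(list(np.arange(-.058,-.0459,.001)),sgn=1,F0=F0,lim=4,v=.03)
E
python3 - <<'E'
import cv2,numpy as np
a=cv2.imread('pics/s6.png')[30:220,180:350]
cv2.imwrite('pics/z6.png',cv2.resize(a,None,fx=3,fy=3,interpolation=2))
E
```

```text
t 23.34 tcp [0.6265 0.1814 0.1397] F [-0.1   0.58  0.16]
t 24.23 tcp [0.6271 0.1814 0.0815] F [0.3  0.14 1.07]
cmd -58.0 t 24.52 y -57.65 fy 0.55 fx -0.04 fz -1.24
cmd -57.0 t 24.77 y -56.86 fy 0.76 fx -0.75 fz -1.13
cmd -56.0 t 25.02 y -55.87 fy -0.55 fx -0.41 fz -1.36
cmd -55.0 t 25.27 y -54.88 fy -0.14 fx 0.85 fz -1.09
cmd -54.0 t 25.52 y -53.87 fy -0.97 fx -0.98 fz -1.5
cmd -53.0 t 25.77 y -52.88 fy -0.44 fx -0.13 fz -1.37
cmd -52.0 t 26.02 y -52.11 fy -1.05 fx 0.18 fz -0.7
cmd -51.0 t 26.27 y -51.72 fy -2.77 fx -0.23 fz -1.23
cmd -50.0 t 26.52 y -51.32 fy -5.31 fx -0.59 fz -1.3
LIMIT
```

View pics/z6.png

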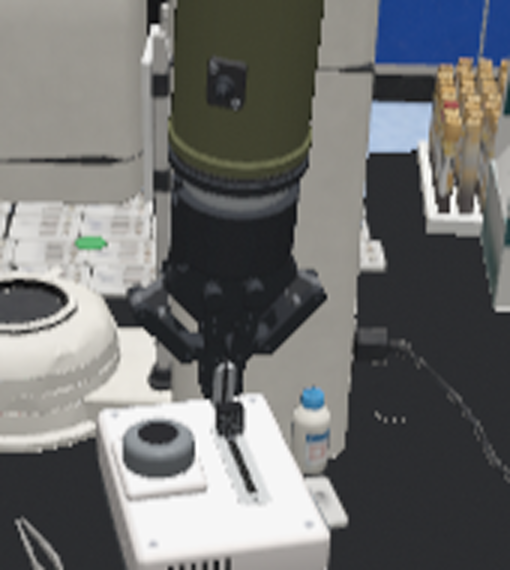

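Contact at about −52.2 mm with the lever at 0. So I expect contact at −37.2, −22.2 and −7.2 for clicks 1 to 3, with jumps near −44.7, −29.7 and −14.7. I'll push through the first two clicks and stop there.

```bash
python3 - <<'E'
from h import *
F0=np.load('F0.npy')
push(list(np.arange(-.049,-.0219,.001)),sgn=1,F0=F0,lim=13,v=.02)
snap('side','s7')
E
python3 - <<'E'
import cv2,numpy as np
a=cv2.imread('pics/s7.png')[130:220,200:300]
cv2.imwrite('pics/z7.png',cv2.resize(a,None,fx=4,fy=4,interpolation=2))
E
```

```text
cmd -49.0 t 26.77 y -51.0 fy -6.82 fx 0.76 fz -2.04
cmd -48.0 t 27.02 y -50.54 fy -7.4 fx 1.59 fz -1.95
cmd -47.0 t 27.27 y -49.78 fy -7.63 fx 0.02 fz -2.39
cmd -46.0 t 27.52 y -48.63 fy -7.34 fx -0.41 fz -1.49
cmd -45.0 t 27.77 y -44.79 fy -2.39 fx -0.31 fz -0.72
cmd -44.0 t 28.02 y -42.73 fy -0.85 fx -0.14 fz -0.94
cmd -43.0 t 28.27 y -42.38 fy 0.5 fx -0.5 fz -0.97
cmd -42.0 t 28.52 y -41.78 fy -0.11 fx -0.47 fz 0.35
cmd -41.0 t 28.77 y -40.85 fy -0.4 fx -0.01 fz -1.53
cmd -40.0 t 29.02 y -39.9 fy -0.48 fx 0.45 fz -0.7
cmd -39.0 t 29.27 y -38.87 fy -0.14 fx 0.96 fz -1.61
cmd -38.0 t 29.52 y -37.85 fy -0.29 fx -0.42 fz -1.66
cmd -37.0 t 29.77 y -37.11 fy -0.33 fx -0.94 fz -1.13
cmd -36.0 t 30.02 y -36.76 fy -3.15 fx -0.22 fz -0.71
cmd -35.0 t 30.27 y -36.39 fy -5.13 fx 0.09 fz -1.77
cmd -34.0 t 30.52 y -36.03 fy -7.12 fx 0.56 fz -1.93
cmd -33.0 t 30.77 y -35.6 fy -7.3 fx 0.53 fz -2.3
cmd -32.0 t 31.02 y -34.86 fy -8.31 fx 0.88 fz -1.74
cmd -31.0 t 31.27 y -33.72 fy -7.05 fx -0.23 fz -2.5
cmd -30.0 t 31.52 y -29.78 fy -2.08 fx 0.13 fz -0.29
cmd -29.0 t 31.77 y -27.81 fy -0.56 fx -0.19 fz -1.13
cmd -28.0 t 32.02 y -27.34 fy 0.1 fx 0.29 fz -2.36
cmd -27.0 t 32.27 y -26.81 fy -0.06 fx 0.15 fz -1.43
cmd -26.0 t 32.52 y -25.86 fy -0.39 fx -1.32 fz -0.7
cmd -25.0 t 32.77 y -24.86 fy -0.38 fx 0.15 fz -0.88
cmd -24.0 t 33.02 y -23.87 fy 0.53 fx -0.23 fz -1.1
cmd -23.0 t 33.27 y -22.88 fy 1.22 fx -0.47 fz -0.76
cmd -22.0 t 33.52 y -22.07 fy -0.89 fx -0.56 fz -1.03
```

View pics/z7.png

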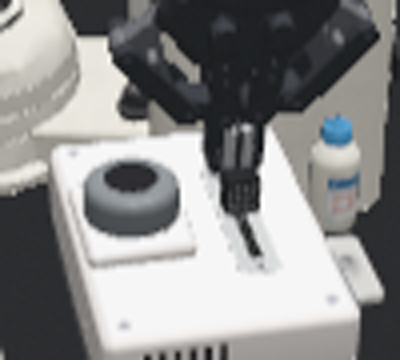

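Two clean clicks at the expected positions, and the side view shows the knob mid-slot. Third click: stop at cmd −13, back off and look.

```bash
python3 - <<'E'
from h import *
F0=np.load('F0.npy')
push(list(np.arange(-.021,-.0129,.001)),sgn=1,F0=F0,lim=13,v=.02)
s=get_state();print(rd(s['tcp_pos'])[1])
if rd(s['tcp_pos'])[1]>-.0145:
    ctrl.pause(.2)
    ctrl.movel(W(-.022,-.025,.081),max_speed=.1)
    ctrl.movel(W(-.022,-.025,.14),max_speed=.15)
    ctrl.movel(W(-.060,-.010,.24),max_speed=.2)
    ctrl.movep(W(-.24,.10,.26),Q(YAW+np.pi/2));st()
    snap('side','s8');snap('top','t8')
E
python3 - <<'E'
import cv2,numpy as np
a=cv2.imread('pics/s8.png')[130:260,180:310];b=cv2.imread('pics/t8.png')[130:260,200:330]
cv2.imwrite('pics/z8.png',np.hstack([cv2.resize(x,(400,400),interpolation=2) for x in(a,b)]))
E
```

```text
cmd -21.0 t 33.83 y -21.73 fy -2.48 fx -0.01 fz -1.69
cmd -20.0 t 34.08 y -21.37 fy -6.54 fx 0.4 fz -1.3
cmd -19.0 t 34.33 y -21.06 fy -6.86 fx 0.87 fz -2.03
cmd -18.0 t 34.58 y -20.62 fy -7.84 fx -0.27 fz -2.25
cmd -17.0 t 34.83 y -19.86 fy -7.83 fx -0.33 fz -1.67
cmd -16.0 t 35.08 y -18.74 fy -6.98 fx 0.69 fz -2.96
cmd -15.0 t 35.33 y -14.81 fy -1.9 fx -0.18 fz -1.49
cmd -14.0 t 35.58 y -12.72 fy -0.15 fx -0.15 fz -1.67
cmd -13.0 t 35.83 y -12.36 fy 0.57 fx -0.03 fz -1.42
-0.012356908329065922
t 38.7 tcp [0.3747 0.2775 0.2593] F [-0.16 -0.57 -0.24]
```

View pics/z8.png

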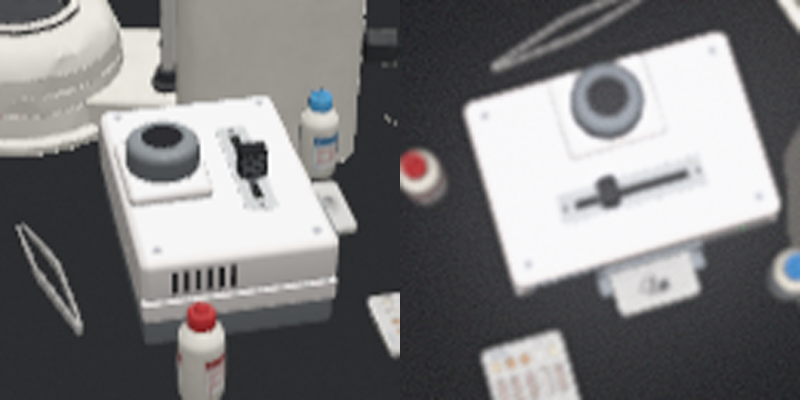

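```bash
python3 - <<'E'
from h import *
k0=rd(ray('top',(275.8,189.7),.094));k=rd(ray('top',(200+208/3.077,130+190/3.077),.094))
e=rd(ray('top',(200+260/3.077,130+305/3.077),.031))
print('knob was',k0,'now',k,'plate edge',e)
a=cv2.imread('pics/top0.png').astype(int);b=cv2.imread('pics/t8.png').astype(int)
for t,uv in(('blue',(327,217)),('red',(205,186)),('spare',(241,258)),('tweez',(257,138))):
    u,v=uv;w=np.s_[v-14:v+15,u-14:u+15] if t!='blue' else np.s_[v-10:v+10,u-8:u+8]
    print(t,'mean abs diff',abs(a[w]-b[w]).mean().round(2))
E
```

```text
knob was [-0.02290557 -0.00224623  0.094     ] now [-0.02223802  0.0131373   0.094     ] plate edge [-0.09006713 -0.00102134  0.031     ]
blue mean abs diff 2.43
red mean abs diff 2.77
spare mean abs diff 1.99
tweez mean abs diff 2.52
```

The knob moved +15.4 mm from its starting second click, so it is at the third. The plate's front edge is at reader x=−0.090, i.e. 30 mm out and fully home. The neighbouring things haven't moved and the robot is clear, so I'm handing in.

```bash
python3 -c "
from station import *
from station import ticket
print(ticket.close_job())"
```

```text
the job is handed in; nothing more can be done
None
```

The reader is ready for a reading: the plate is fully in and the filter lever is at its third click. I handed the job in at about 39 s with the arm clear of everything.

- **Plate:** I pushed it in with shut fingertips until it met the rear stop, at about 6 N. The last top picture puts its front edge 30 mm out of the front face, as it should be when fully home.
- **Lever:** It had been left at its second click. I ran it right to the closed stop, where the push levelled off at about 10.6 N. I then pushed it left and felt exactly three clicks, 15 mm apart. The last top picture shows the knob 15.4 mm left of where it started, which is the third click, and it never went past that.
- **Surroundings:** The bottles, spare plate and tweezers look unmoved between the first and last top pictures.

**Check that disagreed:** the two cameras differed by about 6 mm on the reader's sideways position. I started from the mean and relied on contact readings for the lever, which matched the 15 mm click spacing.

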